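# Flick the encoder test wheel and brake it on its index mark

### The job

Spin-check the encoder trainer on the bench: with a fingertip flick its flat wheel by its stud, either way round, so that it runs by itself, untouched, for at least three seconds. Then, with a fingertip pressed lightly on the wheel, brake it so that the tip of its flag stands opposite the fixed pointer to within about a centimetre, keep it still under the finger for half a second, and leave it standing there, untouched. Leave the meter, the screwdriver and the jar where they are.

Things in the scene. Friction and masses are not known exactly. Their poses are not given: they have to be found in the camera images.
- stand: The trainer: a grey base plate, 300 x 250 x 12 mm, that does not move, carrying a level wheel on a bearing. Origin on the wheel's axis at the height of the work surface; x points from the axis to the fixed pointer, z up. The plate reaches from -130 to +170 mm in x and 125 mm to either side in y.
- wheel (a joint): Turn of the wheel about its vertical axis, rad, growing counter-clockwise from above, no end stops (counts on past 2 pi); 0 or a multiple of 2 pi: flag exactly opposite the pointer. The wheel (0.75 to 1.05 kg) has an easy bearing: flicked to 2 rad/s it coasts for some 10 to 18 s, losing 0.1 to 0.3 rad/s each second. A few newtons of a fingertip on its top face stop it almost at once.
- hub (a point): Centre of the top face of the wheel, 48 mm above the bench. Bare aluminium disc, 190 mm in diameter, 12 mm thick; hub cap 28 mm in diameter, 8 mm high. From 16 to 74 mm off the axis the face is flat (printed dots and line), free for a braking finger. The spindle is sprung: pressed down with 4 to 7 N the wheel begins to sink, level, at 1.2 N per mm, to a hard stop 8 mm down.
- flag_tip (a point): Tip of the wheel's only flag: a dark steel pointed tab, 14 mm wide, that sticks out level past the disc's rim, its tip 119.5 mm from the axis; its upper side about level with the disc's top face. It turns with the wheel.
- pointer_tip (a point): Tip of the fixed black pointer on the stand, 125 mm from the wheel's axis and level with the top face, pointing at the axis; the flag's tip passes 5.5 mm in front of it. Its x points away from the wheel's axis, z up. Nothing of the pointer stands above the top face.
- stud (a point): Centre of the top of the wheel's only stud: a steel peg, 12 mm in diameter, standing 22 mm up from the disc's top face, 82 mm from the axis, straight across the wheel from the flag. It is what one pushes to flick the wheel, and it comes round again with every turn, so the finger must be out of its way by then.
- meter: Bystander: black hand-held test meter lying on its back, 160 x 80 x 40 mm, loose; origin under its centre, x along its length.
- driver: Bystander: screwdriver lying on the bench, 170 mm long and under 35 mm thick, loose.
- jar: Bystander: small closed jar standing upright, 44 mm in diameter, 50 mm high, loose; origin under its centre.

How it is judged:
By the outcome, as a careful person would: the job done as asked, in the order asked, and still so for the second after the job is handed in, with the robot touching nothing.
It also fails if it takes over 51 s, if anything falls off the work surface, if the arm or the gripper's body presses on something with over 40 N, if the wrist force passes 120 N, or if a joint passes its speed limit or range.

### The arm

A 6-joint arm with a two-finger parallel gripper is mounted at the origin on the work surface. World frame = base frame: x ahead of the robot, y to its left, z up, the work surface at z = 0. Lengths are in m, angles in rad, forces in N, time in s.
With the tool pointing down it reaches from about 0.275 to 1 m from the base axis. Payload 8.4 kg.
Tool frame: the origin (TCP) lies at the very end of the fingers, on their centre line; the grasp point (between the pads) lies manip.tcp_to_grasp behind it (manip.tcp_to_grasp is the distance from the TCP to the grasp point, in m); z points along the fingers, y is the direction in which the jaws open and shut (so a half turn about z gives the same grasp; the last joint's range is limited). The gripper opens to 85 mm and grips with 20 to 120 N. Pads are 22 mm wide; open, the fingers measure 114 mm over their backs; the gripper's body (76 mm by 85 mm) begins 54 mm behind the grasp point. The pads swing forward as they close: fully open they stand 13 mm farther back than shut.
Start: joints at [1.099, 0.353, 1.633, -0, 1.155, -0.002], TCP at [0.283, 0.557, 0.231] pointing down, gripper open.
Joint ranges: [-2.63, 2.63], [-0.92, 2.1], [0.06, 2.66], [-1.3, 4.44], [0, 2.69], [-3.02, 3.02]. Speed limits (rad/s): [2.22, 2.22, 2.79, 3.14, 3.14, 3.14].

### API

Orientations are given as [roll, pitch, yaw] about the fixed x, y, z axes, in that order (R = Rz(yaw) Ry(pitch) Rx(roll)).
In Python, from rig import status, viewer, order, manip gives the robot as it stands.
- The arm moves only by the tool send_rows, never from a script. Its argument "increments" is a list of rows, each an object with "travel": the shift along the tool's x, y, z as a fraction of full scale, a list of three; "rotation": the turn, a rotation vector about the tool's x, y, z as a fraction of full scale, a list of three; "hand": the opening, from 0 (shut) to 1 (fully open). A call has 1 to 10 rows; each row is the pose to reach, as a shift and turn from the pose commanded when the call began, along the tool's axes at that moment, turning the shorter way round; what a row does not reach only later rows make up. Full scale, the value 1, is 500 mm for a shift and pi rad for a turn. A row lasts 1/8 s, in which the tool goes at most 62.5 mm and 10.7 degrees, less where a joint would pass 70% of its speed; a pose out of reach is approached as far as the arm can. A call with a number of a shift or a turn outside -1 to 1 is refused whole. A call with a gripper value outside its range is refused whole. The fingers move at their own pace and stop on an object; the grip force is fixed at half the most. Time passes only in rows, so rows that repeat a pose let the fingers close. It gives the time, the measured TCP pose, the force and the opening at its end, in the units of the state.
- status.state(): the state, without advancing time (a new reading comes with each control period).
- viewer.read_camera(name): name is "scene" or "top"; returns (picture, depth): 400x640x3 uint8, red, green, blue; 400x640 float32, m along the optical axis (not along the pixel's ray), 0 where there is no reading.
- viewer.camera_params(name): a dict with "K" (3x3 intrinsics, pixels), "cam_to_world" (4x4, takes a point from camera to world coordinates). Camera axes: x right, y up, looking along -z (the intrinsics and any distortion apply to the point x, -y, -z); pixel columns grow to the right and rows downward; lengths in m; the calibration is good to about 2 mm. A picture is of the moment at which its call begins. camera_params takes no time and is no camera call.
- order.hand_in(): hands the job in, once; it reports no verdict.
The state is a dict: "time_s": time; "q": joint angles; "qd": joint speeds; "effort": joint torques, N m; "position": TCP position; "eef_rot": TCP orientation; "wrist_force": force on the tool from outside, world axes, zero at the start; "torque": the same for the moment, N m; "grip_width": finger opening in m.
Only numpy, scipy, OpenCV 4.12 (cv2) and the standard library are available. Lean on these libraries where they do the work, as an engineer would, in place of code of your own. Each camera call takes 0.05 s, during which the arm holds its last target.

## Working session

There is one attempt and no reset: what is moved stays moved. The work goes in short steps, Python scripts to look and compute and a tool call to move; the robot and the scene stay as the last step left them, time stands still between calls to the robot, and variables do not carry over. Pictures are saved under pics/ and viewed, and the job is handed in when it is done.

Besides the shell and the picture viewer there is one more tool, called after "Request:" as a command line: name --argument value ..., lists and objects as JSON in quotes. send_rows: Moves the arm, as the interface text tells. Shift numbers are shares of 500 mm and turn numbers shares of pi rad, none past 1 either way. Its arguments: {"type":"object","properties":{"increments":{"type":"array"}},"required":["increments"]}

```bash
ls; mkdir -p pics
python3 - <<'E'
from rig import status, viewer, order, manip
import cv2,pickle
print(status.state()); print(manip.tcp_to_grasp)
for n in ("scene","top"):
    p,d=viewer.read_camera(n); c=viewer.camera_params(n); print(n,c)
    cv2.imwrite(f"pics/{n}0.png",p[:,:,::-1]); pickle.dump((p,d,c),open(f"{n}0.pkl","wb"))
E
```

```text
pics
{'time_s': 0.0, 'q': array([ 1.09860868e+00,  3.53629188e-01,  1.63414258e+00,  1.23307094e-05,
        1.15518678e+00, -2.39764910e-03]), 'qd': array([-0.00048746, -0.00167382, -0.00069432, -0.00029914, -0.00042018,
        0.0003651 ]), 'effort': array([ 8.52417506e-04, -6.05226946e+01, -3.42062902e+01, -6.57263786e-05,
        9.52901988e-03,  5.96473160e-05]), 'position': array([0.28271587, 0.55686857, 0.2305699 ]), 'eef_rot': array([-3.14022678e+00, -1.45491047e-05,  2.67179766e+00]), 'wrist_force': array([-1.50519247, -0.22286059,  0.10556657]), 'torque': array([ 0.03210755, -0.04253894, -0.00398221]), 'grip_width': 0.08573770508809464}
0.0187
scene {'K': array([[420.69967918,   0.        , 324.12362015],
       [  0.        , 420.69967918, 206.8085291 ],
       [  0.        ,   0.        ,   1.        ]]), 'cam_to_world': array([[ 0.41430006, -0.53038505,  0.73962636,  1.28490607],
       [ 0.91008735,  0.25018964, -0.33037276, -0.30213214],
       [-0.00982208,  0.80999805,  0.58635031,  0.67281912],
       [ 0.        ,  0.        ,  0.        ,  1.        ]])}
top {'K': array([[476.80476057,   0.        , 321.55530589],
       [  0.        , 476.80476057, 211.36894861],
       [  0.        ,   0.        ,   1.        ]]), 'cam_to_world': array([[-0.00613462,  0.98807112, -0.15387599,  0.3625881 ],
       [-0.99965577, -0.00998497, -0.02426207,  0.02360126],
       [-0.0255091 ,  0.15367418,  0.98779225,  1.21026078],
       [ 0.        ,  0.        ,  0.        ,  1.        ]])}
```

View pics/top0.png

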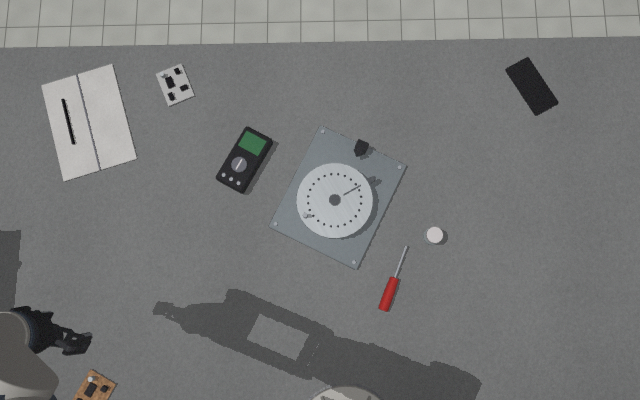

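View pics/scene0.png

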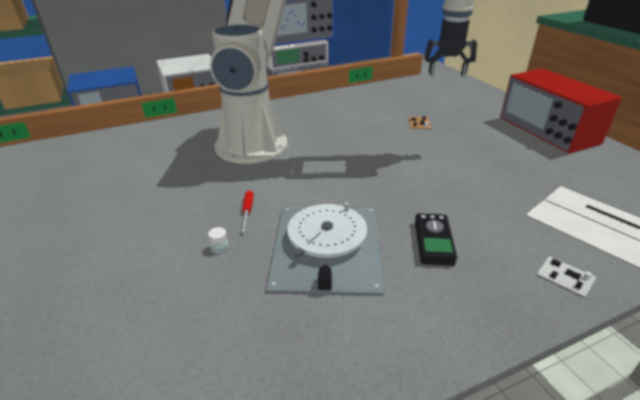

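The top picture shows the wheel at about (335,200), its stud at (307,215), its flag at (376,181) and the pointer block at (361,148). The meter is at (245,160), the jar at (434,235) and the driver at (395,280). Next I'll work out positions.

```bash
cat > h.py <<'E'
import numpy as np,cv2,pickle
def ray(c,u,v):
    K=c["K"];M=c["cam_to_world"]
    d=np.array([(u-K[0,2])/K[0,0],-(v-K[1,2])/K[1,1],-1.]);return M[:3,:3]@d,M[:3,3]
def atz(c,u,v,z):
    d,o=ray(c,u,v);return o+d*(z-o[2])/d[2]
def proj(c,P):
    M=c["cam_to_world"];q=M[:3,:3].T@(np.asarray(P)-M[:3,3]);K=c["K"]
    return K[0,0]*q[0]/-q[2]+K[0,2],K[1,1]*(-q[1])/-q[2]+K[1,2]
E
python3 - <<'E'
from h import *
p,d,c=pickle.load(open("top0.pkl","rb"))
cv2.imwrite("pics/crop0.png",cv2.resize(p[115:280,250:450,::-1],None,fx=4,fy=3.6,interpolation=cv2.INTER_CUBIC)[:600])
g=p.min(axis=2); m=((g>185)).astype(np.uint8); m[:, :285]=0;m[:,385:]=0;m[:155]=0;m[245:]=0
n,l,s,ce=cv2.connectedComponentsWithStats(m); i=1+np.argmax(s[1:,4]); print(s[i],ce[i])
cn=max(cv2.findContours((l==i).astype(np.uint8),cv2.RETR_EXTERNAL,cv2.CHAIN_APPROX_NONE)[0],key=len)
h=cv2.convexHull(cn)
e=cv2.fitEllipse(h);print(e); 
w=np.array([atz(c,u,v,.048)[:2] for u,v in h[:,0]]);
A=np.c_[2*w,np.ones(len(w))];x=np.linalg.lstsq(A,(w**2).sum(1),rcond=None)[0]
print("centre",x[:2],"r",np.sqrt(x[2]+x[0]**2+x[1]**2))
for nme,(u,v),z in [("hub",(335,200),.056),("stud",(306.5,215),.07),("flag",(380,179),.048),("ptr",(358,156),.048),("h1",(323,131),.012),("h2",(402.5,167),.012),("h3",(353.5,263),.012),("h4",(276,224.5),.012),("jar",(435,236),.05),("meter",(245,160),.04)]:
    print(nme,atz(c,u,v,z).round(4), d[int(v),int(u)])
E
```

```text
[321 232   2   2   4] [321.5 232.5]Traceback (most recent call last):
  File "<stdin>", line 8, in <module>
cv2.error: OpenCV(4.12.0) /io/opencv/modules/imgproc/src/shapedescr.cpp:361: error: (-201:Incorrect size of input array) There should be at least 5 points to fit the ellipse in function 'fitEllipseNoDirect'
```

View pics/crop0.png

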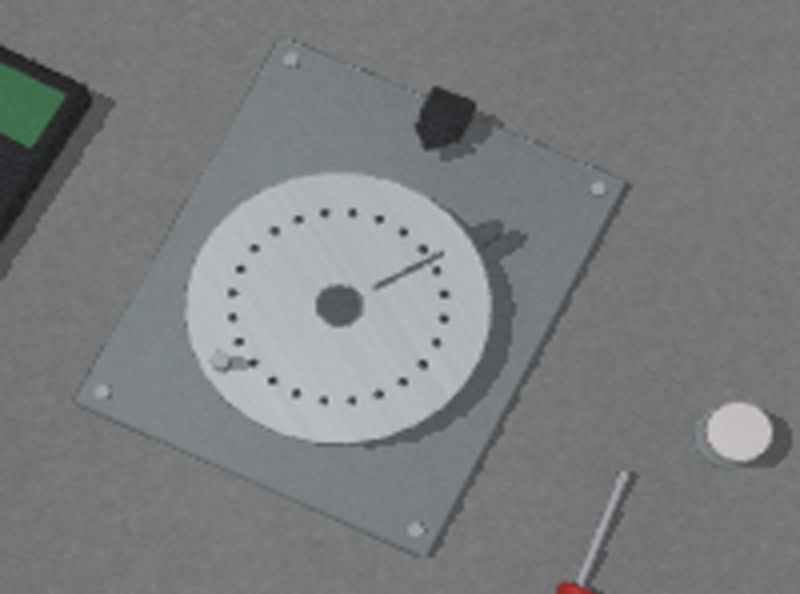

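Run:
```python
from h import *
p,d,c=pickle.load(open("top0.pkl","rb"))
print(p[200,315],p[140,325])
g=p.min(axis=2); m=((g>150)).astype(np.uint8); m[:, :285]=0;m[:,385:]=0;m[:155]=0;m[245:]=0
n,l,s,ce=cv2.connectedComponentsWithStats(m); i=1+np.argmax(s[1:,4]); print(s[i],ce[i])
cn=max(cv2.findContours((l==i).astype(np.uint8),cv2.RETR_EXTERNAL,cv2.CHAIN_APPROX_NONE)[0],key=len)
h=cv2.convexHull(cn)
w=np.array([atz(c,u,v,.048)[:2] for u,v in h[:,0]]);
A=np.c_[2*w,np.ones(len(w))];x=np.linalg.lstsq(A,(w**2).sum(1),rcond=None)[0]
print("centre",x[:2],"r",np.sqrt(x[2]+x[0]**2+x[1]**2))
for nme,(u,v),z in [("hub",(334.8,200),.056),("stud",(305.5,215.3),.07),("flag",(375,179),.048),("ptr",(357.5,156.5),.048),("line0",(343.7,195),.048),("line1",(360.5,186),.048),("h1",(323,131.8),.012),("h2",(399.5,167),.012),("h3",(354,262),.012),("h4",(275.5,224),.012),("jar",(435,235),.05),("meter",(245,160),.04),("driver",(407,246),.01),("driver",(385,308),.015)]:
    P=atz(c,u,v,z)
    o=c["cam_to_world"]; dep=-(o[:3,:3].T@(P-o[:3,3]))[2]
    print(nme,P.round(4), "depth",d[int(v),int(u)],dep.round(3),"rel",np.linalg.norm(P[:2]-x[:2]).round(4),np.degrees(np.arctan2(*(P[:2]-x[:2])[::-1])).round(1))
```

```text
[178 181 185] [122 129 131]
[ 296  163   77   75 4123] [333.8753335  200.17268979]
centre [0.57267936 0.02147234] r 0.09380715638409057
hub [0.5703 0.0192 0.056 ] depth 1.1748501 1.172 rel 0.0032 -135.9
stud [0.531  0.0905 0.07  ] depth 1.1560858 1.154 rel 0.0807 121.1
flag [ 0.6238 -0.0813  0.048 ] depth 1.188917 1.186 rel 0.1148 -63.6
ptr [ 0.682  -0.0389  0.048 ] depth 1.2065592 1.196 rel 0.1249 -28.9
line0 [ 0.5841 -0.003   0.048 ] depth 1.1798767 1.182 rel 0.027 -64.9
line1 [ 0.6064 -0.045   0.048 ] depth 1.1835494 1.184 rel 0.0745 -63.1
h1 [0.7595 0.048  0.012 ] depth 1.2415195 1.245 rel 0.1887 8.1
h2 [ 0.6626 -0.1481  0.012 ] depth 1.2225355 1.226 rel 0.192 -62.1
h3 [ 0.4204 -0.0273  0.012 ] depth 1.190027 1.191 rel 0.1599 -162.3
h4 [0.518  0.1702 0.012 ] depth 1.2095077 1.211 rel 0.1585 110.2
jar [ 0.4824 -0.2233  0.05  ] depth 1.1594148 1.159 rel 0.2609 -110.2
meter [0.6788 0.2459 0.04  ] depth 1.2142012 1.21 rel 0.2482 64.7
driver [ 0.4595 -0.1608  0.01  ] depth 1.2062312 1.196 rel 0.2145 -121.8
driver [ 0.3074 -0.1012  0.015 ] depth 1.1588433 1.169 rel 0.2922 -155.2
```

```bash
cat >> h.py <<'E'
from scipy.spatial.transform import Rotation as Rn
def plan(target,yaw=None,st=None):
    from rig import status
    s=st or status.state(); R=Rn.from_euler("xyz",s["eef_rot"])
    tr=R.inv().apply(np.array(target)-s["position"])/0.5
    ro=np.zeros(3)
    if yaw is not None:
        ro=(R.inv()*Rn.from_euler("xyz",[np.pi,0,yaw])).as_rotvec()/np.pi
    return tr.round(4),ro.round(4)
E
python3 - <<'E'
from h import *
y=np.radians(207.5)
print(plan([.554,.1085,.15],y)); print(plan([.554,.1085,.056],y))
E
```

```text
(array([-0.8897, -0.5539,  0.162 ]), array([-4.000e-04, -2.000e-04, -3.023e-01]))
(array([-0.8897, -0.5536,  0.35  ]), array([-4.000e-04, -2.000e-04, -3.023e-01]))
```

Request:
send_rows --increments '[{"travel": [-0.89, -0.554, 0.162], "rotation": [0, 0, -0.302], "hand": 0}, {"travel": [-0.89, -0.554, 0.162], "rotation": [0, 0, -0.302], "hand": 0}, {"travel": [-0.89, -0.554, 0.162], "rotation": [0, 0, -0.302], "hand": 0}, {"travel": [-0.89, -0.554, 0.162], "rotation": [0, 0, -0.302], "hand": 0}, {"travel": [-0.89, -0.554, 0.162], "rotation": [0, 0, -0.302], "hand": 0}, {"travel": [-0.89, -0.554, 0.162], "rotation": [0, 0, -0.302], "hand": 0}, {"travel": [-0.89, -0.554, 0.162], "rotation": [0, 0, -0.302], "hand": 0}, {"travel": [-0.89, -0.554, 0.162], "rotation": [0, 0, -0.302], "hand": 0}, {"travel": [-0.89, -0.554, 0.162], "rotation": [0, 0, -0.302], "hand": 0}, {"travel": [-0.89, -0.554, 0.162], "rotation": [0, 0, -0.302], "hand": 0}]'

```text
time_s: 1.35
position: [0.5552, 0.1061, 0.1494]
eef_rot: [-3.141, -0.001, -2.666]
wrist_force: [0.3, 1.2, -0.2]
grip_width: -0.0001
```

Run:
```python
from h import *
from rig import viewer,status
y=np.radians(207.5)
s=status.state();print(s["position"],s["qd"].round(3),s["wrist_force"])
p,d=viewer.read_camera("scene"); cv2.imwrite("pics/s1.png",cv2.resize(p[120:320,180:480,::-1],None,fx=2.6,fy=2.6,interpolation=cv2.INTER_CUBIC))
print(plan([.554,.1085,.056],y))
```

```text
[0.55515056 0.10609653 0.14938866] [ 0.057 -0.02   0.017  0.023  0.012  0.038] [ 0.34362913  1.15542558 -0.18838455]
(array([-0.0004,  0.0019,  0.1873]), array([ 0.0002, -0.0004, -0.0012]))
```

View pics/s1.png

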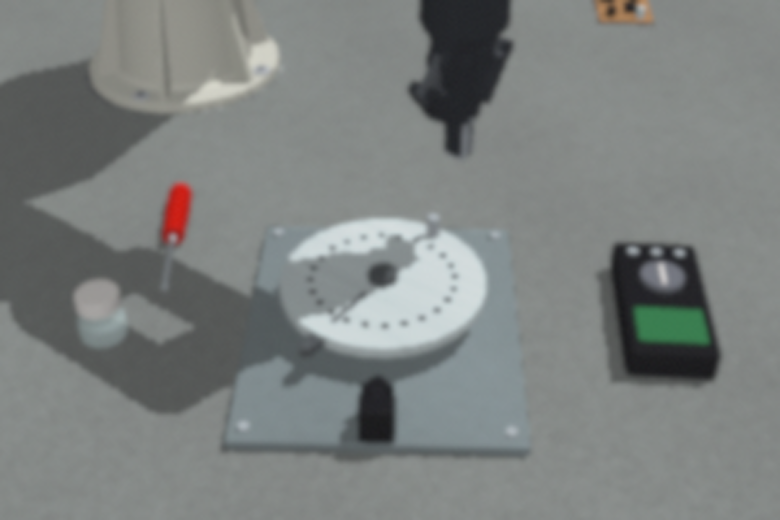

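The fingers are shut and above the far side of the stud, which is at crop (433,218). Next is the descent to stud height.

Request:
send_rows --increments '[{"travel": [0, 0, 0.09], "rotation": [0, 0, 0], "hand": 0}, {"travel": [0, 0, 0.15], "rotation": [0, 0, 0], "hand": 0}, {"travel": [0, 0, 0.186], "rotation": [0, 0, 0], "hand": 0}, {"travel": [0, 0, 0.186], "rotation": [0, 0, 0], "hand": 0}, {"travel": [0, 0, 0.186], "rotation": [0, 0, 0], "hand": 0}]'

```text
time_s: 2.02
position: [0.555, 0.1094, 0.0583]
eef_rot: [-3.141, 0.001, -2.662]
wrist_force: [-0.2, 0.7, 0.4]
grip_width: 0.0002
```

Run:
```python
from h import *
from rig import viewer,status
s=status.state();print(s["position"],s["qd"].round(3),s["wrist_force"],s["time_s"],s["eef_rot"])
p,d=viewer.read_camera("scene"); cv2.imwrite("pics/s2.png",cv2.resize(p[160:280,250:400,::-1],None,fx=5,fy=5,interpolation=cv2.INTER_CUBIC))
pickle.dump((p,d,viewer.camera_params("scene")),open("s2.pkl","wb"))
```

```text
[0.55497319 0.10937503 0.05829889] [-0.004 -0.01  -0.005 -0.    -0.001 -0.001] [-0.23165686  0.72811117  0.44783904] 2.025 [-3.14123939e+00  1.34827669e-03 -2.66217150e+00]
```

View pics/s2.png

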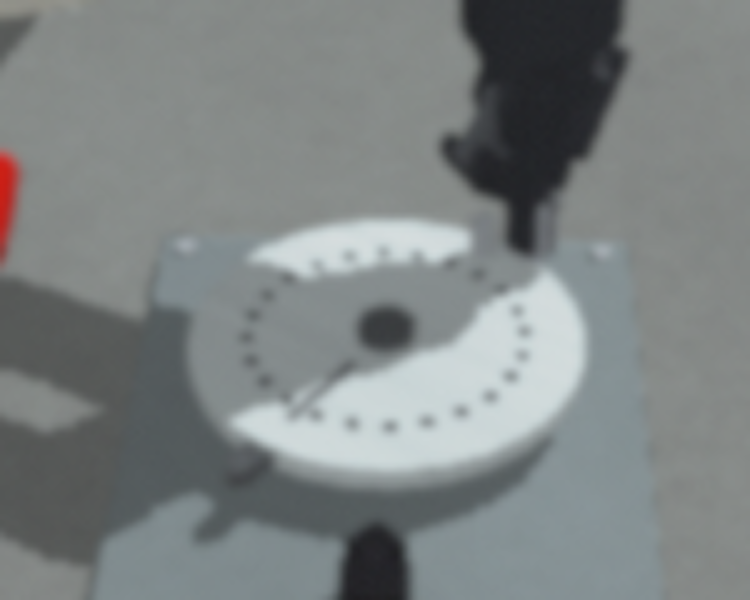

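Request:
send_rows --increments '[{"travel": [0.01, 0, 0], "rotation": [0, 0, 0], "hand": 0}, {"travel": [0.028, 0, 0], "rotation": [0, 0, 0], "hand": 0}, {"travel": [0.058, 0, 0], "rotation": [0, 0, 0], "hand": 0}, {"travel": [0.096, 0, 0], "rotation": [0, 0, 0], "hand": 0}, {"travel": [0.096, 0, -0.06], "rotation": [0, 0, 0], "hand": 0}, {"travel": [0.096, 0, -0.16], "rotation": [0, 0, 0], "hand": 0}, {"travel": [0.096, 0, -0.16], "rotation": [0, 0, 0], "hand": 0}]'

```text
time_s: 2.95
position: [0.5132, 0.0866, 0.1406]
eef_rot: [-3.14, 0.006, -2.663]
wrist_force: [0.3, 0.2, 0.1]
grip_width: -0.0
```

Run:
```python
from h import *
from rig import viewer,status
s=status.state();print(s["position"],s["wrist_force"],s["time_s"],s["eef_rot"])
out=[]
for k in range(3):
    t=status.state()["time_s"]
    p,d=viewer.read_camera("scene"); out.append((t,p,d)); print(t)
pickle.dump(out,open("run1.pkl","wb"))
cv2.imwrite("pics/r1.png",np.hstack([cv2.resize(o[1][175:275,270:390,::-1],None,fx=3.3,fy=3.3,interpolation=cv2.INTER_CUBIC) for o in (out[0],out[2])]))
print(plan([.53,.03,.1]))
```

```text
[0.51318917 0.08663114 0.14055538] [0.33835643 0.20853231 0.06574737] 2.95 [-3.13973752  0.00563142 -2.66296197]
2.95
3.0
3.05
(array([ 0.0174, -0.1179,  0.0732]), array([0., 0., 0.]))
```

View pics/r1.png

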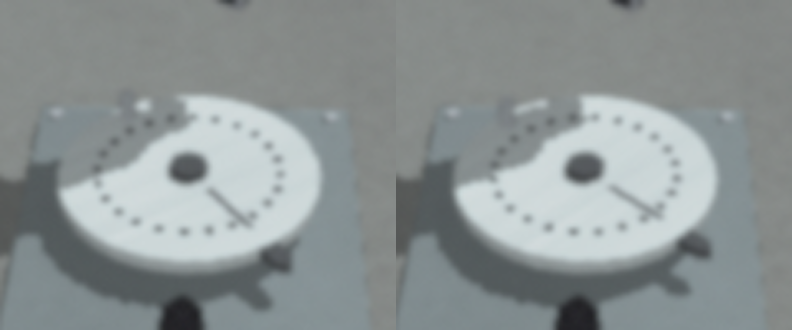

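```bash
cat >> h.py <<'E'
C0=np.array([.5722,.0203]); PA=np.radians(-26.7)
def track(c,p,C=C0,r=(30,58)):
    g=cv2.cvtColor(p,cv2.COLOR_RGB2GRAY).astype(np.float32)
    th=np.radians(np.arange(0,360,.5)); rr=np.arange(*r,2)/1000.
    U=np.zeros((len(th),len(rr)),np.float32);V=U.copy()
    for i,t in enumerate(th):
        for j,q in enumerate(rr):
            U[i,j],V[i,j]=proj(c,[C[0]+q*np.cos(t+PA),C[1]+q*np.sin(t+PA),.048])
    s=cv2.remap(g,U,V,cv2.INTER_LINEAR)
    w=np.pad(s,((30,30),(0,0)),mode="wrap")
    a=cv2.blur(w,(1,7))[30:-30]
    # darkness relative to lower of neighbours either side
    dk=np.median(np.minimum(np.roll(a,20,0),np.roll(a,-20,0))-a,axis=1)
    k=int(dk.argmax()); n=np.arange(k-14,k+15)%len(th); wt=np.clip(dk[n]-.3*dk[k],0,None)
    off=(wt*np.arange(-14,15)).sum()/wt.sum()
    return np.degrees(th[k])+off*.5, dk[k]
E
python3 - <<'E'
from h import *
from rig import viewer
c=viewer.camera_params("scene")
p,d,ct=pickle.load(open("top0.pkl","rb")); print("top0",track(ct,p))
p,d,_=pickle.load(open("scene0.pkl","rb")); print("scene0",track(c,p))
p,d,_=pickle.load(open("s2.pkl","rb")); print("s2",track(c,p))
for t,p,d in pickle.load(open("run1.pkl","rb")): print(t,track(c,p))
print(proj(c,[*C0,.056]),proj(ct,[*C0,.056]), proj(c,[C0[0]+.125*np.cos(PA),C0[1]+.125*np.sin(PA),.048]))
E
```

```text
top0 (np.float64(326.9832908111585), np.float32(66.188126))
scene0 (np.float64(327.41653391737486), np.float32(42.768417))
s2 (np.float64(325.83172642807585), np.float32(1.5070419))
2.95 (np.float64(39.46997573742301), np.float32(42.585243))
3.0 (np.float64(44.82914458080345), np.float32(41.833))
3.05 (np.float64(50.383990778004), np.float32(39.10344))
(np.float64(325.90970635176325), np.float64(224.11464952937342)) (np.float64(334.3497630470431), np.float64(199.26347322270203)) (np.float64(323.8684516347526), np.float64(263.3022871726798))
```

The wheel is running counter-clockwise at about 1.9 rad/s, untouched. I'll move to hover well above the braking spot and let it coast.

Request:
send_rows --increments '[{"travel": [0.017, -0.118, 0.04], "rotation": [0, 0, 0], "hand": 0}, {"travel": [0.017, -0.118, 0.04], "rotation": [0, 0, 0], "hand": 0}, {"travel": [0.017, -0.118, 0.073], "rotation": [0, 0, 0], "hand": 0}, {"travel": [0.017, -0.118, 0.073], "rotation": [0, 0, 0], "hand": 0}, {"travel": [0.017, -0.118, 0.073], "rotation": [0, 0, 0], "hand": 0}, {"travel": [0.017, -0.118, 0.073], "rotation": [0, 0, 0], "hand": 0}, {"travel": [0.017, -0.118, 0.073], "rotation": [0, 0, 0], "hand": 0}, {"travel": [0.017, -0.118, 0.073], "rotation": [0, 0, 0], "hand": 0}, {"travel": [0.017, -0.118, 0.073], "rotation": [0, 0, 0], "hand": 0}, {"travel": [0.017, -0.118, 0.073], "rotation": [0, 0, 0], "hand": 0}]'

```text
time_s: 4.35
position: [0.5314, 0.0304, 0.1008]
eef_rot: [-3.142, 0.0, -2.663]
wrist_force: [0.1, -0.5, -0.2]
grip_width: 0.0
```

```bash
cat > look.py <<'E'
import sys
from h import *
from rig import viewer,status
n=sys.argv[1]
s=status.state();print(s["position"].round(4),s["wrist_force"].round(2),s["time_s"])
c=viewer.camera_params("scene"); out=[]
for k in range(int(sys.argv[2]) if len(sys.argv)>2 else 2):
    t=status.state()["time_s"]; p,d=viewer.read_camera("scene"); out.append((t,p,d)); a,q=track(c,p); print(round(t,3),a.round(2),q)
pickle.dump(out,open(n+".pkl","wb"))
cv2.imwrite(f"pics/{n}.png",cv2.resize(out[-1][1][155:285,250:400,::-1],None,fx=4,fy=4,interpolation=cv2.INTER_CUBIC))
E
python3 look.py run2 2
```

```text
[0.5314 0.0304 0.1008] [ 0.06 -0.49 -0.19] 4.35
4.35 178.15 47.37159
4.4 182.69 44.674454
```

View pics/run2.png

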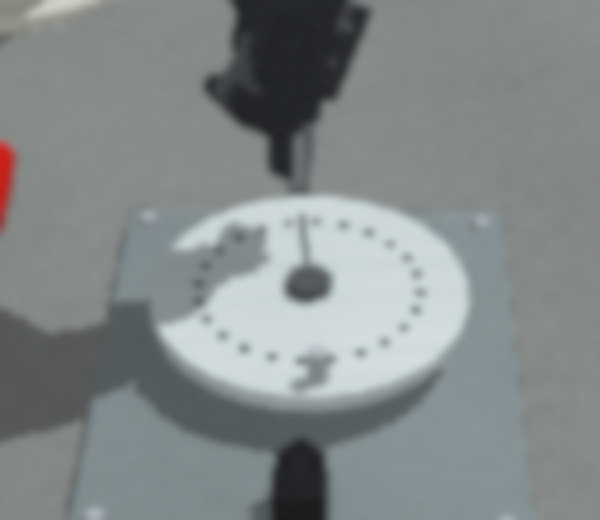

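Angle tracking works, and the line at 178° matches the picture. I'll wait with the arm holding its pose.

Request:
send_rows --increments '[{"travel": [0, 0, 0], "rotation": [0, 0, 0], "hand": 0}, {"travel": [0, 0, 0], "rotation": [0, 0, 0], "hand": 0}, {"travel": [0, 0, 0], "rotation": [0, 0, 0], "hand": 0}, {"travel": [0, 0, 0], "rotation": [0, 0, 0], "hand": 0}, {"travel": [0, 0, 0], "rotation": [0, 0, 0], "hand": 0}, {"travel": [0, 0, 0], "rotation": [0, 0, 0], "hand": 0}, {"travel": [0, 0, 0], "rotation": [0, 0, 0], "hand": 0}, {"travel": [0, 0, 0], "rotation": [0, 0, 0], "hand": 0}, {"travel": [0, 0, 0], "rotation": [0, 0, 0], "hand": 0}, {"travel": [0, 0, 0], "rotation": [0, 0, 0], "hand": 0}]'

```text
time_s: 5.7
position: [0.5314, 0.0305, 0.1008]
eef_rot: [-3.142, 0.0, -2.663]
wrist_force: [-0.5, -0.2, 0.1]
grip_width: -0.0
```

```bash
python3 look.py run3 2
```

```text
[0.5314 0.0305 0.1008] [-0.5  -0.22  0.13] 5.7
5.7 300.22 37.817596
5.75 304.53 38.43798
```

Request:
send_rows --increments '[{"travel": [0, 0, 0], "rotation": [0, 0, 0], "hand": 0}, {"travel": [0, 0, 0], "rotation": [0, 0, 0], "hand": 0}, {"travel": [0, 0, 0], "rotation": [0, 0, 0], "hand": 0}, {"travel": [0, 0, 0], "rotation": [0, 0, 0], "hand": 0}, {"travel": [0, 0, 0], "rotation": [0, 0, 0], "hand": 0}, {"travel": [0, 0, 0], "rotation": [0, 0, 0], "hand": 0}, {"travel": [0, 0, 0], "rotation": [0, 0, 0], "hand": 0}, {"travel": [0, 0, 0], "rotation": [0, 0, 0], "hand": 0}, {"travel": [0, 0, 0], "rotation": [0, 0, 0], "hand": 0}, {"travel": [0, 0, 0], "rotation": [0, 0, 0], "hand": 0}]'

```text
time_s: 7.05
position: [0.5314, 0.0304, 0.1008]
eef_rot: [3.142, -0.0, -2.663]
wrist_force: [-0.4, -0.0, 0.7]
grip_width: 0.0
```

```bash
python3 look.py run4 2
```

```text
[0.5314 0.0304 0.1008] [-0.4  -0.02  0.68] 7.05
7.05 44.63 44.179268
7.1 48.19 40.375763
```

Request:
send_rows --increments '[{"travel": [0, 0, 0], "rotation": [0, 0, 0], "hand": 0}, {"travel": [0, 0, 0], "rotation": [0, 0, 0], "hand": 0}, {"travel": [0, 0, 0], "rotation": [0, 0, 0], "hand": 0}, {"travel": [0, 0, 0], "rotation": [0, 0, 0], "hand": 0}, {"travel": [0, 0, 0], "rotation": [0, 0, 0], "hand": 0}, {"travel": [0, 0, 0], "rotation": [0, 0, 0], "hand": 0}, {"travel": [0, 0, 0], "rotation": [0, 0, 0], "hand": 0}, {"travel": [0, 0, 0], "rotation": [0, 0, 0], "hand": 0}, {"travel": [0, 0, 0], "rotation": [0, 0, 0], "hand": 0}, {"travel": [0, 0, 0], "rotation": [0, 0, 0], "hand": 0}]'

```text
time_s: 8.4
position: [0.5314, 0.0304, 0.1008]
eef_rot: [3.142, -0.0, -2.663]
wrist_force: [0.4, 0.3, 0.3]
grip_width: -0.0001
```

```bash
python3 look.py run5 1
```

```text
[0.5314 0.0304 0.1008] [0.38 0.28 0.33] 8.4
8.4 126.37 33.404366
```

Request:
send_rows --increments '[{"travel": [0, 0, 0], "rotation": [0, 0, 0], "hand": 0}, {"travel": [0, 0, 0], "rotation": [0, 0, 0], "hand": 0}, {"travel": [0, 0, 0], "rotation": [0, 0, 0], "hand": 0}, {"travel": [0, 0, 0], "rotation": [0, 0, 0], "hand": 0}, {"travel": [0, 0, 0], "rotation": [0, 0, 0], "hand": 0}, {"travel": [0, 0, 0], "rotation": [0, 0, 0], "hand": 0}, {"travel": [0, 0, 0], "rotation": [0, 0, 0], "hand": 0}, {"travel": [0, 0, 0], "rotation": [0, 0, 0], "hand": 0}, {"travel": [0, 0, 0], "rotation": [0, 0, 0], "hand": 0}, {"travel": [0, 0, 0], "rotation": [0, 0, 0], "hand": 0}]'

```text
time_s: 9.7
position: [0.5314, 0.0305, 0.1008]
eef_rot: [3.142, -0.0, -2.663]
wrist_force: [-0.7, -0.1, -0.3]
grip_width: -0.0002
```

```bash
python3 look.py run6 1; python3 -c "
from h import *
from rig import status
print(plan([.53,.03,.1]),plan([.53,.03,.053]))"
```

```text
[0.5314 0.0305 0.1008] [-0.74 -0.1  -0.25] 9.7
9.7 191.28 47.372765
(array([0.0029, 0.0005, 0.0016]), array([0., 0., 0.])) (array([0.0029, 0.0005, 0.0956]), array([0., 0., 0.]))
```

It will run down near 300°, just short of the pointer, so I won't brake it now. I'll let it stop on its own, then flick again a bit differently using the dynamics I've measured.

Request:
send_rows --increments '[{"travel": [0, 0, 0], "rotation": [0, 0, 0], "hand": 0}, {"travel": [0, 0, 0], "rotation": [0, 0, 0], "hand": 0}, {"travel": [0, 0, 0], "rotation": [0, 0, 0], "hand": 0}, {"travel": [0, 0, 0], "rotation": [0, 0, 0], "hand": 0}, {"travel": [0, 0, 0], "rotation": [0, 0, 0], "hand": 0}, {"travel": [0, 0, 0], "rotation": [0, 0, 0], "hand": 0}, {"travel": [0, 0, 0], "rotation": [0, 0, 0], "hand": 0}, {"travel": [0, 0, 0], "rotation": [0, 0, 0], "hand": 0}, {"travel": [0, 0, 0], "rotation": [0, 0, 0], "hand": 0}, {"travel": [0, 0, 0], "rotation": [0, 0, 0], "hand": 0}]'

```text
time_s: 11.0
position: [0.5314, 0.0305, 0.1008]
eef_rot: [-3.142, 0.0, -2.663]
wrist_force: [-0.1, -0.5, 0.6]
grip_width: 0.0006
```

```bash
python3 look.py run7 1
python3 - <<'E'
from h import *
from rig import viewer
from scipy.optimize import least_squares
c=viewer.camera_params("scene")
T=[];A=[]
for n in range(1,8):
    for t,p,d in pickle.load(open(f"run{n}.pkl","rb")): T.append(t);A.append(track(c,p)[0])
T=np.array(T);A=np.degrees(np.unwrap(np.radians(A)))
def f(x,t):
    a0,w0,cc,k=x; t=t-T[0]; 
    return a0+(w0+cc/k)/k*(1-np.exp(-k*t))-cc/k*t
r=least_squares(lambda x:f(x,T)-A,[39,108,7,.02]);print(r.x,r.fun.round(1))
a0,w0,cc,k=r.x; ts=np.log(1+w0*k/cc)/k; print("stop",ts+T[0],f(r.x,T[0]+ts)%360,f(r.x,T[0]+ts))
q=np.polyfit(T-T[0],A,2);print(q,(np.polyval(q,T-T[0])-A).round(1))
E
```

```text
[0.5314 0.0305 0.1008] [-0.12 -0.54  0.55] 11.0
11.0 244.55 20.307968
[ 3.89429561e+01  1.07252431e+02  1.03472706e+01 -1.34777072e-02] [-0.5 -0.5 -0.8  2.2  2.4 -0.4 -0.6 -2.2 -2.3  1.6  2.5 -1.4]
stop 14.114693379355835 292.67289815718686 652.6728981571869
[ -4.68870197 107.90876048  38.74170384] [-0.7 -0.7 -0.9  2.5  2.7 -0.2 -0.4 -2.3 -2.4  1.2  2.2 -1. ]
```

Run:
```python
from h import *
print(plan([.6027,.1045,.1],np.radians(176.3)))
```

```text
(array([-0.1948,  0.0657,  0.0016]), array([0.   , 0.   , 0.173]))
```

Request:
send_rows --increments '[{"travel": [-0.195, 0.066, 0], "rotation": [0, 0, 0.173], "hand": 0}, {"travel": [-0.195, 0.066, 0], "rotation": [0, 0, 0.173], "hand": 0}, {"travel": [-0.195, 0.066, 0], "rotation": [0, 0, 0.173], "hand": 0}, {"travel": [-0.195, 0.066, 0], "rotation": [0, 0, 0.173], "hand": 0}, {"travel": [-0.195, 0.066, 0], "rotation": [0, 0, 0.173], "hand": 0}, {"travel": [-0.195, 0.066, 0], "rotation": [0, 0, 0.173], "hand": 0}, {"travel": [-0.195, 0.066, 0], "rotation": [0, 0, 0.173], "hand": 0}, {"travel": [-0.195, 0.066, 0], "rotation": [0, 0, 0.173], "hand": 0}, {"travel": [-0.195, 0.066, 0], "rotation": [0, 0, 0.173], "hand": 0}, {"travel": [-0.195, 0.066, 0], "rotation": [0, 0, 0.173], "hand": 0}]'

```text
time_s: 12.3
position: [0.6027, 0.1046, 0.1008]
eef_rot: [-3.142, -0.0, 3.077]
wrist_force: [0.3, -0.7, -0.2]
grip_width: 0.0003
```

Request:
send_rows --increments '[{"travel": [0, 0, 0], "rotation": [0, 0, 0], "hand": 0}, {"travel": [0, 0, 0], "rotation": [0, 0, 0], "hand": 0}, {"travel": [0, 0, 0], "rotation": [0, 0, 0], "hand": 0}, {"travel": [0, 0, 0], "rotation": [0, 0, 0], "hand": 0}, {"travel": [0, 0, 0], "rotation": [0, 0, 0], "hand": 0}, {"travel": [0, 0, 0], "rotation": [0, 0, 0], "hand": 0}, {"travel": [0, 0, 0], "rotation": [0, 0, 0], "hand": 0}, {"travel": [0, 0, 0], "rotation": [0, 0, 0], "hand": 0}, {"travel": [0, 0, 0], "rotation": [0, 0, 0], "hand": 0}, {"travel": [0, 0, 0], "rotation": [0, 0, 0], "hand": 0}]'

```text
time_s: 13.55
position: [0.6027, 0.1047, 0.1008]
eef_rot: [-3.142, -0.0, 3.077]
wrist_force: [0.3, 0.2, 0.0]
grip_width: 0.0003
```

```bash
python3 look.py run8 2
```

```text
[0.6027 0.1047 0.1008] [0.25 0.2  0.04] 13.55
13.55 321.04 25.572826
13.6 322.26 25.25893
```

View pics/run8.png

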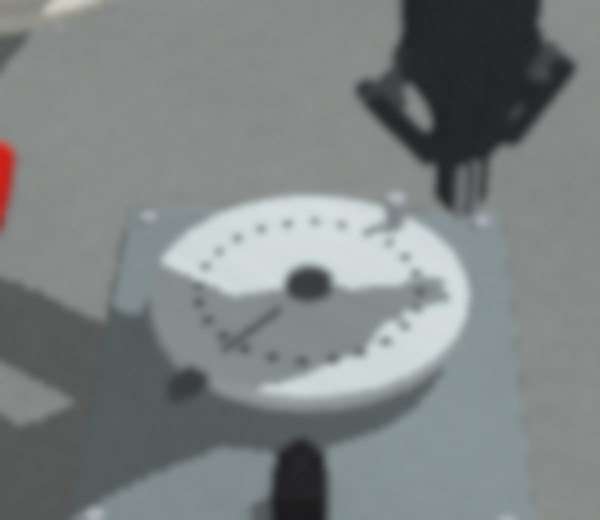

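It has slowed less than expected: about 23°/s at 322°, so it should creep past the pointer at around 10°/s. That's a good chance to brake, so I'll move to hover just over the face now.

Run:
```python
from h import *
print(plan([.5947,.0593,.1]),plan([.5947,.0593,.0535]))
```

```text
(array([ 0.0101, -0.0915,  0.0016]), array([0., 0., 0.])) (array([ 0.0101, -0.0915,  0.0946]), array([0., 0., 0.]))
```

Request:
send_rows --increments '[{"travel": [0.01, -0.09, 0.01], "rotation": [0, 0, 0], "hand": 0}, {"travel": [0.01, -0.091, 0.04], "rotation": [0, 0, 0], "hand": 0}, {"travel": [0.01, -0.091, 0.08], "rotation": [0, 0, 0], "hand": 0}, {"travel": [0.01, -0.091, 0.094], "rotation": [0, 0, 0], "hand": 0}, {"travel": [0.01, -0.091, 0.094], "rotation": [0, 0, 0], "hand": 0}]'

```text
time_s: 14.28
position: [0.5945, 0.06, 0.0533]
eef_rot: [-3.141, -0.001, 3.077]
wrist_force: [0.7, -0.4, -0.1]
grip_width: -0.0002
```

```bash
python3 look.py run9 2
```

```text
[0.5945 0.06   0.0533] [ 0.73 -0.41 -0.07] 14.275
14.275 334.47 29.539062
14.325 335.28 28.415531
```

View pics/run9.png

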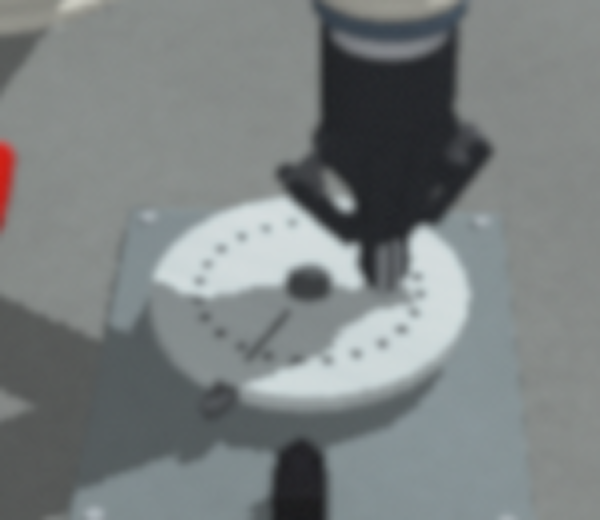

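Request:
send_rows --increments '[{"travel": [0, 0, 0], "rotation": [0, 0, 0], "hand": 0}, {"travel": [0, 0, 0], "rotation": [0, 0, 0], "hand": 0}, {"travel": [0, 0, 0], "rotation": [0, 0, 0], "hand": 0}, {"travel": [0, 0, 0], "rotation": [0, 0, 0], "hand": 0}, {"travel": [0, 0, 0], "rotation": [0, 0, 0], "hand": 0}, {"travel": [0, 0, 0], "rotation": [0, 0, 0], "hand": 0}, {"travel": [0, 0, 0], "rotation": [0, 0, 0], "hand": 0}]'

```text
time_s: 15.25
position: [0.5948, 0.0596, 0.0538]
eef_rot: [-3.142, -0.0, 3.077]
wrist_force: [0.2, -0.3, -0.3]
grip_width: 0.0001
```

```bash
python3 look.py run10 2
```

```text
[0.5948 0.0596 0.0538] [ 0.19 -0.27 -0.3 ] 15.25
15.25 346.8 31.847866
15.3 347.39 29.308872
```

View pics/run10.png

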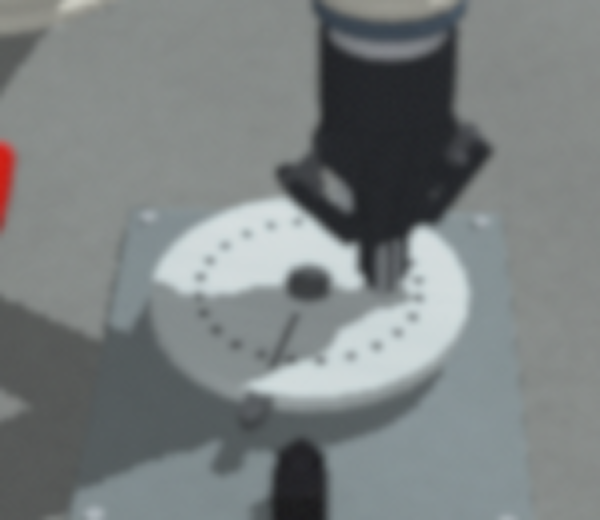

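It will stop by itself about 13 mm short of the pointer, so braking there isn't right. There's plenty of time, so I'll lift off and set up a slower flick designed to pass the pointer at a moderate speed.

Run:
```python
from h import *
print(plan([.5949,.06,.11],np.radians(236)),plan([.5149,.0891,.11],np.radians(236)))
```

```text
(array([-0.0002,  0.0008, -0.1125]), array([ 0.    , -0.    , -0.3317])) (array([ 0.1632,  0.0486, -0.1124]), array([ 0.    , -0.    , -0.3317]))
```

Request:
send_rows --increments '[{"travel": [0, 0, -0.08], "rotation": [0, 0, 0], "hand": 0}, {"travel": [0, 0, -0.112], "rotation": [0, 0, 0], "hand": 0}, {"travel": [0.163, 0.0486, -0.112], "rotation": [0, 0, -0.332], "hand": 0}, {"travel": [0.163, 0.0486, -0.112], "rotation": [0, 0, -0.332], "hand": 0}, {"travel": [0.163, 0.0486, -0.112], "rotation": [0, 0, -0.332], "hand": 0}, {"travel": [0.163, 0.0486, -0.112], "rotation": [0, 0, -0.332], "hand": 0}, {"travel": [0.163, 0.0486, -0.112], "rotation": [0, 0, -0.332], "hand": 0}, {"travel": [0.163, 0.0486, -0.112], "rotation": [0, 0, -0.332], "hand": 0}, {"travel": [0.163, 0.0486, -0.112], "rotation": [0, 0, -0.332], "hand": 0}, {"travel": [0.163, 0.0486, -0.112], "rotation": [0, 0, -0.332], "hand": 0}]'

```text
time_s: 16.6
position: [0.515, 0.0891, 0.1097]
eef_rot: [3.142, -0.0, -2.166]
wrist_force: [0.5, 0.6, 0.3]
grip_width: 0.0
```

```bash
python3 look.py run11 2
python3 - <<'E'
from h import *
from rig import status
print(status.state()["q"].round(2))
print(plan([.5149,.0891,.057],np.radians(236)))
E
```

```text
[0.515  0.0891 0.1097] [0.55 0.62 0.33] 16.6
16.6 354.95 50.195244
16.65 355.24 50.95117
[ 0.17  0.35  1.96 -0.    0.84 -2.38]
(array([0.000e+00, 1.000e-04, 1.055e-01]), array([ 0.    , -0.    , -0.0002]))
```

View pics/run11.png

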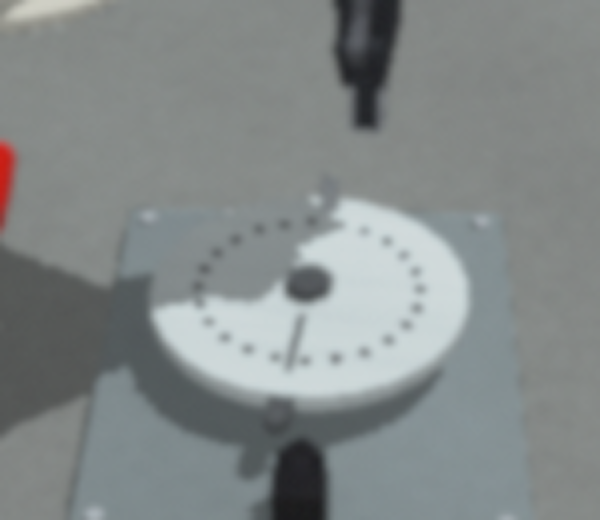

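Request:
send_rows --increments '[{"travel": [0, 0, 0], "rotation": [0, 0, 0], "hand": 0}, {"travel": [0, 0, 0.04], "rotation": [0, 0, 0], "hand": 0}, {"travel": [0, 0, 0.08], "rotation": [0, 0, 0], "hand": 0}, {"travel": [0, 0, 0.106], "rotation": [0, 0, 0], "hand": 0}, {"travel": [0, 0, 0.106], "rotation": [0, 0, 0], "hand": 0}, {"travel": [0, 0, 0.106], "rotation": [0, 0, 0], "hand": 0}]'

```text
time_s: 17.45
position: [0.5154, 0.0891, 0.0572]
eef_rot: [-3.141, 0.0, -2.163]
wrist_force: [-0.1, 0.4, -0.7]
grip_width: -0.0001
```

```bash
python3 look.py run12 2
```

```text
[0.5154 0.0891 0.0572] [-0.12  0.37 -0.72] 17.45
17.45 355.6 51.398575
17.5 355.59 51.169647
```

View pics/run12.png

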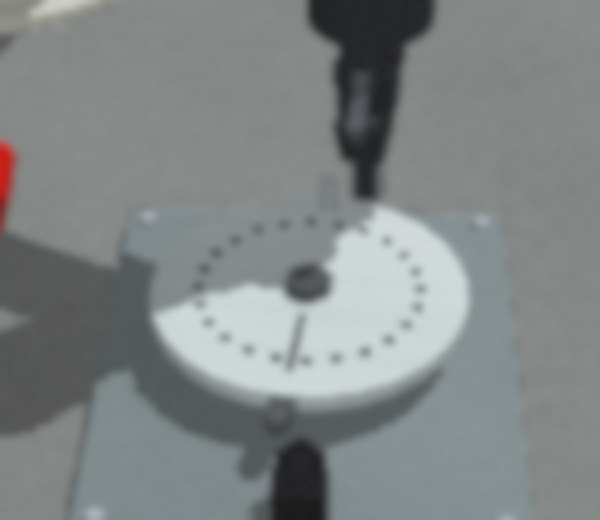

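Request:
send_rows --increments '[{"travel": [0.01, 0, 0], "rotation": [0, 0, 0], "hand": 0}, {"travel": [0.026, 0, 0], "rotation": [0, 0, 0], "hand": 0}, {"travel": [0.05, 0, 0], "rotation": [0, 0, 0], "hand": 0}, {"travel": [0.08, 0, 0], "rotation": [0, 0, 0], "hand": 0}, {"travel": [0.08, 0, -0.06], "rotation": [0, 0, 0], "hand": 0}, {"travel": [0.08, 0, -0.12], "rotation": [0, 0, 0], "hand": 0}, {"travel": [0.08, 0, -0.12], "rotation": [0, 0, 0], "hand": 0}]'

```text
time_s: 18.42
position: [0.4936, 0.0553, 0.1186]
eef_rot: [-3.139, 0.002, -2.164]
wrist_force: [0.0, 0.6, -0.3]
grip_width: -0.0
```

```bash
python3 look.py run13 2
python3 - <<'E'
from h import *
y=np.radians(176.3)
print(plan([.5949,.06,.1],y))
E
```

```text
[0.4936 0.0553 0.1186] [ 0.04  0.57 -0.29] 18.425
18.425 56.33 35.766045
18.475 60.16 36.410645
(array([-0.1224, -0.1652,  0.0332]), array([-0.    ,  0.    ,  0.3319]))
```

Request:
send_rows --increments '[{"travel": [-0.122, -0.165, 0.033], "rotation": [0, 0, 0.332], "hand": 0}, {"travel": [-0.122, -0.165, 0.033], "rotation": [0, 0, 0.332], "hand": 0}, {"travel": [-0.122, -0.165, 0.033], "rotation": [0, 0, 0.332], "hand": 0}, {"travel": [-0.122, -0.165, 0.033], "rotation": [0, 0, 0.332], "hand": 0}, {"travel": [-0.122, -0.165, 0.033], "rotation": [0, 0, 0.332], "hand": 0}, {"travel": [-0.122, -0.165, 0.033], "rotation": [0, 0, 0.332], "hand": 0}, {"travel": [-0.122, -0.165, 0.033], "rotation": [0, 0, 0.332], "hand": 0}, {"travel": [-0.122, -0.165, 0.033], "rotation": [0, 0, 0.332], "hand": 0}]'

```text
time_s: 19.52
position: [0.5946, 0.0603, 0.0995]
eef_rot: [-3.141, -0.001, 3.079]
wrist_force: [-0.1, -0.4, 0.8]
grip_width: -0.0001
```

```bash
python3 look.py run14 1
python3 - <<'E'
from h import *
print(plan([.5949,.06,.0535],np.radians(176.3)))
E
```

```text
[0.5946 0.0603 0.0995] [-0.09 -0.37  0.8 ] 19.525
19.525 146.46 41.35952
(array([-0.0003, -0.0007,  0.0924]), array([-0.    , -0.0003,  0.0006]))
```

Request:
send_rows --increments '[{"travel": [0, 0, 0], "rotation": [0, 0, 0], "hand": 0}, {"travel": [0, 0, 0], "rotation": [0, 0, 0], "hand": 0}, {"travel": [0, 0, 0], "rotation": [0, 0, 0], "hand": 0}, {"travel": [0, 0, 0], "rotation": [0, 0, 0], "hand": 0}, {"travel": [0, 0, 0.04], "rotation": [0, 0, 0], "hand": 0}, {"travel": [0, 0, 0.07], "rotation": [0, 0, 0], "hand": 0}, {"travel": [0, 0, 0.092], "rotation": [0, 0, 0], "hand": 0}, {"travel": [0, 0, 0.092], "rotation": [0, 0, 0], "hand": 0}, {"travel": [0, 0, 0.092], "rotation": [0, 0, 0], "hand": 0}]'

```text
time_s: 20.7
position: [0.5955, 0.0605, 0.0546]
eef_rot: [3.142, 0.0, 3.077]
wrist_force: [-0.2, 0.1, -0.7]
grip_width: 0.0003
```

```bash
python3 look.py run15 2
```

```text
[0.5955 0.0605 0.0546] [-0.16  0.07 -0.65] 20.7
20.7 234.22 34.178505
20.75 237.95 33.429276
```

The true alignment reading matters, so I'll calibrate it from the stored images while the clock stands still.

Run:
```python
from h import *
from rig import viewer
p,d,ct=pickle.load(open("top0.pkl","rb"))
c=viewer.camera_params("scene"); ps=pickle.load(open("run12.pkl","rb"))[1][1]; p3=pickle.load(open("run3.pkl","rb"))[0][1]
def rect(c,p,z,ext=.18,s=1500):
    # rectified view in stand frame (x right, y up) at height z
    n=int(2*ext*s); g=(np.arange(n)-n/2)/s; X,Y=np.meshgrid(g,-g)
    wx=C0[0]+X*np.cos(PA)-Y*np.sin(PA); wy=C0[1]+X*np.sin(PA)+Y*np.cos(PA)
    M=c["cam_to_world"];K=c["K"]; P=np.stack([wx,wy,0*wx+z],-1)-M[:3,3]; q=P@M[:3,:3]
    u=K[0,0]*q[...,0]/-q[...,2]+K[0,2]; v=-K[1,1]*q[...,1]/-q[...,2]+K[1,2]
    return cv2.remap(p,u.astype(np.float32),v.astype(np.float32),cv2.INTER_CUBIC)
for n,cc,pp in (("top",ct,p),("sc",c,ps)):
    a=rect(cc,pp,.048); np.save(n+"48.npy",a)
    g=cv2.cvtColor(a,cv2.COLOR_RGB2GRAY)
    # hub from dots: local dark blobs at r 60-76mm
    bl=cv2.GaussianBlur(g,(0,0),3).astype(float); bg=cv2.blur(g,(41,41)).astype(float); m=((bg-bl)>8).astype(np.uint8)
    k,l,st,ce=cv2.connectedComponentsWithStats(m); n0=a.shape[0]/2
    xy=np.array([[(e[0]-n0)/1.5,-(e[1]-n0)/1.5] for e,s_ in zip(ce[1:],st[1:]) if 8<s_[4]<250])
    r=np.hypot(*xy.T); xy=xy[(r>58)&(r<76)]; 
    for _ in range(3):
        A=np.c_[2*xy,np.ones(len(xy))];x=np.linalg.lstsq(A,(xy**2).sum(1),rcond=None)[0];R=np.sqrt(x[2]+x[0]**2+x[1]**2)
        e=np.abs(np.hypot(*(xy-x[:2]).T)-R); xy=xy[e<2.5]
    print(n,"dots",len(xy),"centre mm (stand)",x[:2].round(2),"R",R.round(1))
    b=a.copy()[:, :, ::-1].copy(); cv2.line(b,(270,270),(539,270),(0,0,255),1); cv2.imwrite(f"pics/{n}48.png",b)
    b=rect(cc,pp,.012)[:, :, ::-1].copy(); cv2.line(b,(0,270),(539,270),(0,0,255),1); cv2.imwrite(f"pics/{n}12.png",b)
i=[cv2.imread(f"pics/{n}.png") for n in ("top48","sc48","top12","sc12")]
cv2.imwrite("pics/rect.png",np.vstack([np.hstack([cv2.resize(i[0][150:390,250:],(400,332)),cv2.resize(i[1][150:390,250:],(400,332))]),cv2.resize(np.hstack(i[2:]),(800,400))])[:,:])
cv2.imwrite("pics/rectA.png",np.hstack([cv2.resize(x[150:390,330:520],(400,505),interpolation=cv2.INTER_CUBIC) for x in i[:2]]))
cv2.imwrite("pics/rectB.png",cv2.resize(np.hstack(i[2:]),(800,400),interpolation=cv2.INTER_AREA))
```

```text
top dots 21 centre mm (stand) [0.44 0.91] R 66.0
sc dots 19 centre mm (stand) [-1.08  2.01] R 66.1
```

View pics/rectA.png

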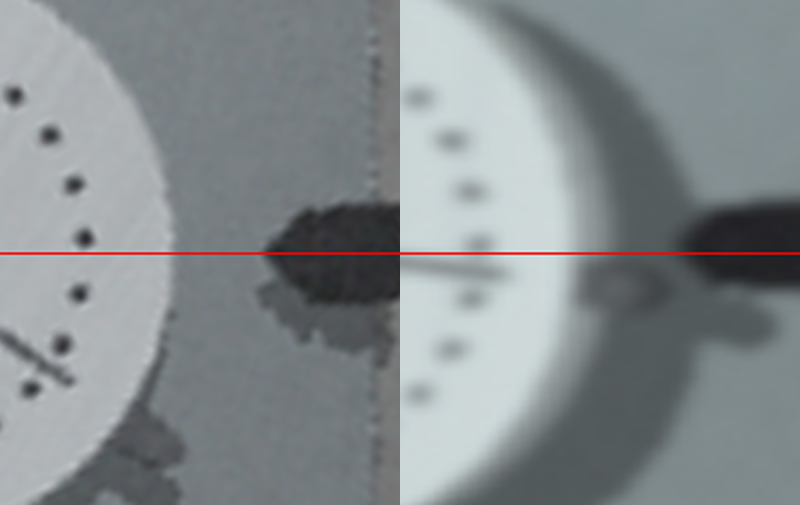

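View pics/rectB.png

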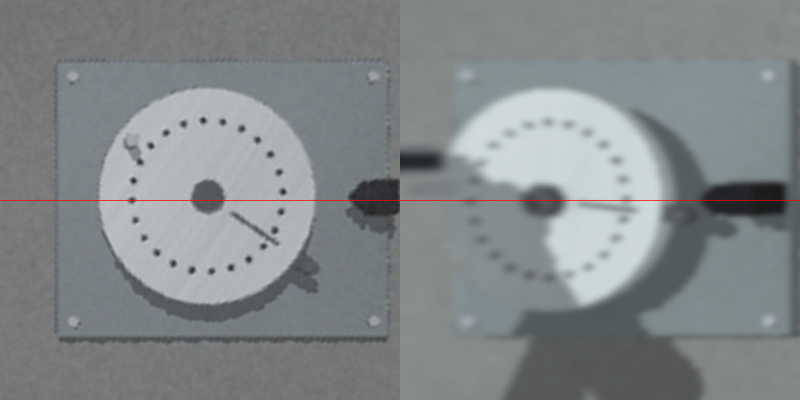

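```bash
cat >> h.py <<'E'
CS=C0+np.array([-1.08e-3*np.cos(PA)-2.01e-3*np.sin(PA),-1.08e-3*np.sin(PA)+2.01e-3*np.cos(PA)])
E
sed -i 's/track(c,p)/track(c,p,CS)/' look.py
cat > fit.py <<'E'
from h import *
from rig import viewer
from scipy.optimize import least_squares
from scipy.integrate import solve_ivp
import sys
c=viewer.camera_params("scene")
def load(ns):
    T=[];A=[]
    for n in ns:
        for t,p,d in pickle.load(open(f"run{n}.pkl","rb")): T.append(t);A.append(track(c,p,CS)[0])
    return np.array(T),np.degrees(np.unwrap(np.radians(A)))
T1,A1=load(range(1,12)); n2=int(sys.argv[1]); T2,A2=load(range(13,n2+1))
# w' = -c - k w ; shared
def f(a0,w0,cc,k,t):
    ts=np.log(1+w0*k/cc)/k; t=np.minimum(t,ts)
    return a0+(w0+cc/k)/k*(1-np.exp(-k*t))-cc/k*t
def res(x): return np.r_[f(x[0],x[1],x[4],x[5],T1-T1[0])-A1, f(x[2],x[3],x[4],x[5],T2-T2[0])-A2]
r=least_squares(res,[A1[0],108,A2[0],82,5,.03],bounds=([-1e3,1,-1e3,1,.5,1e-3],[1e3,300,1e3,300,20,1]),x_scale=[10,50,10,50,5,.05])
print(r.x.round(3),r.fun.round(1))
a0,w0,cc,k=r.x[[2,3,4,5]]
t=np.linspace(0,20,4001);a=f(a0,w0,cc,k,t);w=np.gradient(a,t)
for tgt in (350,355,360): 
    i=np.searchsorted(a,tgt); print(tgt,"at t",(T2[0]+t[min(i,4000)]).round(3),"w",w[min(i,4000)].round(1))
print("end",a[-1],"last t",T2[-1])
E
python3 fit.py 15
```

```text
[3.64830e+01 1.10891e+02 5.31670e+01 9.21240e+01 5.08800e+00 5.80000e-02] [ 0.   0.1  0.  -0.1 -0.1  0.   0.1 -0.  -0.2 -0.1 -0.3  1.1 -0.1 -0.2
 -0.2 -0.3  0.1 -0.1  0.2  0.1 -0.4  0.3  0.3 -0.  -0.1]
350 at t 22.53 w 54.1
355 at t 22.625 w 53.3
360 at t 22.72 w 52.5
end 556.1986579652744 last t 20.75
```

Request:
send_rows --increments '[{"travel": [0, 0, 0.008], "rotation": [0, 0, 0], "hand": 0}]'

```text
time_s: 20.92
position: [0.5958, 0.0605, 0.0509]
eef_rot: [3.141, 0.001, 3.077]
wrist_force: [-0.6, -0.7, 0.1]
grip_width: -0.0002
```

```bash
python3 look.py run16 1
```

```text
[0.5958 0.0605 0.0509] [-0.62 -0.75  0.14] 20.925
20.925 252.64 30.402351
```

```bash
python3 fit.py 16; python3 -c "
from rig import status
s=status.state();print(s['time_s'],s['position'])"
```

```text
[3.64840e+01 1.10889e+02 5.31550e+01 9.21590e+01 5.08900e+00 5.80000e-02] [ 0.   0.1  0.  -0.1 -0.1  0.   0.1 -0.  -0.2 -0.1 -0.3  1.1 -0.1 -0.2
 -0.2 -0.3  0.1 -0.1  0.2  0.1 -0.4  0.2  0.3  0.  -0.1 -0.1]
350 at t 22.53 w 54.1
355 at t 22.62 w 53.4
360 at t 22.715 w 52.6
end 556.4946874586847 last t 20.925
20.975 [0.59525546 0.06046608 0.05014173]
```

Request:
send_rows --increments '[{"travel": [0, 0, 0], "rotation": [0, 0, 0], "hand": 0}, {"travel": [0, 0, 0], "rotation": [0, 0, 0], "hand": 0}, {"travel": [0, 0, 0], "rotation": [0, 0, 0], "hand": 0}, {"travel": [0, 0, 0], "rotation": [0, 0, 0], "hand": 0}, {"travel": [0, 0, 0], "rotation": [0, 0, 0], "hand": 0}, {"travel": [0, 0, 0], "rotation": [0, 0, 0], "hand": 0}, {"travel": [0, 0, 0], "rotation": [0, 0, 0], "hand": 0}, {"travel": [0, 0, 0], "rotation": [0, 0, 0], "hand": 0}, {"travel": [0, 0, 0], "rotation": [0, 0, 0], "hand": 0}, {"travel": [0, 0, 0], "rotation": [0, 0, 0], "hand": 0}]'

```text
time_s: 22.22
position: [0.5952, 0.0604, 0.0503]
eef_rot: [-3.142, -0.0, 3.077]
wrist_force: [0.5, -0.9, 0.3]
grip_width: 0.0001
```

Request:
send_rows --increments '[{"travel": [0, 0, 0], "rotation": [0, 0, 0], "hand": 0}, {"travel": [0, 0, 0], "rotation": [0, 0, 0], "hand": 0}, {"travel": [0, 0, 0], "rotation": [0, 0, 0], "hand": 0}, {"travel": [0, 0, 0.01], "rotation": [0, 0, 0], "hand": 0}, {"travel": [0, 0, 0.01], "rotation": [0, 0, 0], "hand": 0}]'

```text
time_s: 22.85
position: [0.5957, 0.0606, 0.0454]
eef_rot: [3.141, 0.001, 3.077]
wrist_force: [-0.1, -0.0, 7.0]
grip_width: -0.0
```

```bash
python3 look.py run17 2
```

```text
[0.5957 0.0606 0.0454] [-0.08 -0.04  6.96] 22.85
22.85 358.11 30.981651
22.9 358.17 30.510117
```

View pics/run17.png

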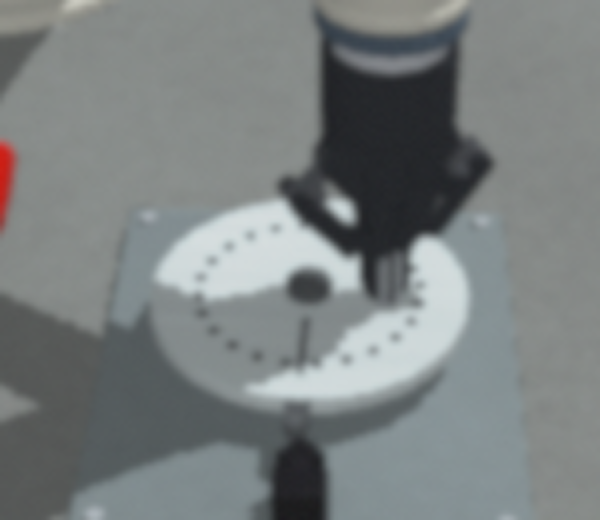

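The wheel has stopped under about 7 N with the flag 2–4 mm from the pointer: flag at crop (297,415), pointer at (301,440). I'll hold for a second, then lift slowly straight up.

Request:
send_rows --increments '[{"travel": [0, 0, 0], "rotation": [0, 0, 0], "hand": 0}, {"travel": [0, 0, 0], "rotation": [0, 0, 0], "hand": 0}, {"travel": [0, 0, 0], "rotation": [0, 0, 0], "hand": 0}, {"travel": [0, 0, 0], "rotation": [0, 0, 0], "hand": 0}, {"travel": [0, 0, 0], "rotation": [0, 0, 0], "hand": 0}, {"travel": [0, 0, 0], "rotation": [0, 0, 0], "hand": 0}, {"travel": [0, 0, 0], "rotation": [0, 0, 0], "hand": 0}, {"travel": [0, 0, 0], "rotation": [0, 0, 0], "hand": 0}]'

```text
time_s: 23.95
position: [0.5958, 0.0605, 0.0457]
eef_rot: [3.141, 0.001, 3.077]
wrist_force: [-0.2, 0.7, 5.8]
grip_width: 0.0
```

```bash
python3 look.py run18 1
```

```text
[0.5958 0.0605 0.0457] [-0.19  0.66  5.82] 23.95
23.95 358.12 31.254051
```

Request:
send_rows --increments '[{"travel": [0, 0, -0.006], "rotation": [0, 0, 0], "hand": 0}, {"travel": [0, 0, -0.014], "rotation": [0, 0, 0], "hand": 0}, {"travel": [0, 0, -0.03], "rotation": [0, 0, 0], "hand": 0}, {"travel": [0, 0, -0.1], "rotation": [0, 0, 0], "hand": 0}, {"travel": [0, 0, -0.2], "rotation": [0, 0, 0], "hand": 0}, {"travel": [0, 0, -0.2], "rotation": [0, 0, 0], "hand": 0}, {"travel": [0, 0.2, -0.2], "rotation": [0, 0, 0], "hand": 0}, {"travel": [0, 0.4, -0.2], "rotation": [0, 0, 0], "hand": 0}, {"travel": [0, 0.4, -0.2], "rotation": [0, 0, 0], "hand": 0}, {"travel": [0, 0.4, -0.2], "rotation": [0, 0, 0], "hand": 0}]'

```text
time_s: 25.25
position: [0.6075, 0.2636, 0.1446]
eef_rot: [3.141, -0.0, 3.08]
wrist_force: [-0.2, 0.4, 0.1]
grip_width: -0.0001
```

```bash
python3 look.py run19 2
python3 - <<'E'
from h import *
from rig import viewer
p,d=viewer.read_camera("top");c=viewer.camera_params("top")
CT=C0+np.array([.44e-3*np.cos(PA)-.91e-3*np.sin(PA),.44e-3*np.sin(PA)+.91e-3*np.cos(PA)])
print("top",track(c,p,CT)); cv2.imwrite("pics/topend.png",cv2.resize(p[100:320,200:460,::-1],None,fx=2.7,fy=2.7,interpolation=cv2.INTER_CUBIC))
E
```

```text
[0.6075 0.2636 0.1446] [-0.18  0.42  0.07] 25.25
25.25 357.69 32.15911
25.3 357.73 32.084473
top (np.float64(357.8631686140207), np.float32(48.80315))
```

View pics/topend.png

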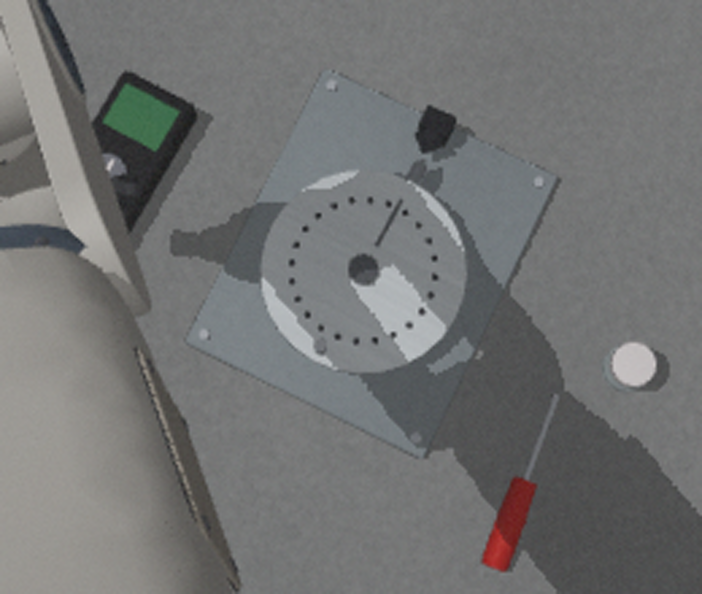

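View pics/run19.png

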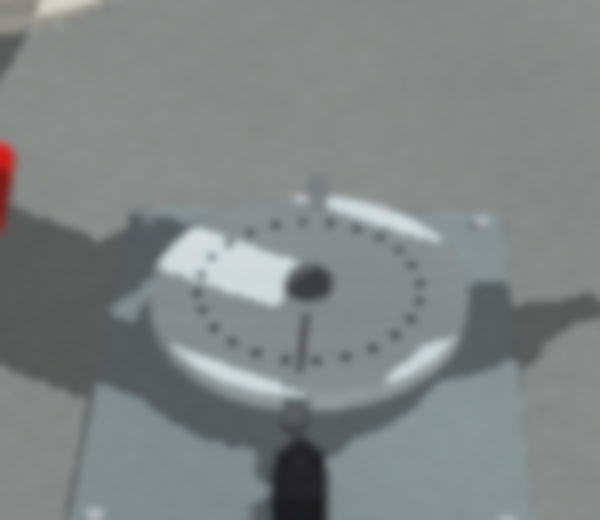

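Both cameras put the wheel at −2.2°, so the tip is about 4.6 mm off. It's standing still, and the gripper is clear of everything.

```bash
python3 -c "
from rig import order
print(order.hand_in())"
```

```text
the job is handed in; nothing more can be done
None
```

I flicked the wheel counter-clockwise by its stud, let it run, and braked it with the flag about 4.6 mm from the pointer. I then lifted off and handed in at about 25.4 s.

- **First flick:** the wheel started at about 1.9 rad/s and ran untouched for some 14 s. I had misjudged where it would stop. It ran down by itself about 15 mm short of the pointer, so I left it unbraked and flicked again.
- **Second flick:** it started at about 1.6 rad/s and ran untouched for about 4.6 s before I braked it.
- **Brake:** I pressed with one fingertip at about 7 N and the wheel stopped almost at once. It stayed at the same angle for the roughly 1.1 s I watched it under the finger. I then lifted straight up.

**Last checks:** with the arm clear, both cameras read the wheel at about −2.2°. The scene camera saw no movement between its two pictures 0.05 s apart. The angle shifted by about 0.4° (1 mm at the tip) between the press and the release.

In the last top picture the jar and the screwdriver stand as before. The arm partly hid the meter there; what shows of it looks unmoved, and no move brought the gripper near it.

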